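Fit the right crank to the hand coffee mill

TASK

The hand coffee mill was taken apart for cleaning: find the crank whose square hole matches the mill's square shaft (the middle size of the three), line it up and push it fully down onto the shaft. Then turn it about a quarter turn clockwise, seen from above, to check that it drives, and let go with the crank still fully home. Leave the other two cranks and the other things on the worktop where they are.

Things in the scene. Friction and masses are not known exactly. Their poses are not given: they have to be found in the camera images.
- mill: Hand coffee mill, silvery metal with a wooden band, fixed to the worktop. Round, 92 mm across the foot, 84 mm across the shoulder (up to z 76 mm), tapering to a collar 34 mm wide with its flat top at z 98 mm, on which the square drive shaft stands. Origin: centre of the underside, on the shaft's axis; z up.
- shaft_seat (a point): Foot of the mill's drive shaft: on its vertical axis, at the collar's top (98 mm above the worktop), where a seated crank's underside rests. The shaft is dark steel, 16 x 16 mm square, 26 mm tall above this point, its edges rounded by 2 mm; x and y are normal to its flats, and turn with it; z up.
- mill_shaft (a joint): How far the shaft has been turned, rad: about 0 at the start, growing clockwise seen from above. It stays where it is left; turning it takes about 0.06 N m (no spring, no stop within a turn).
- crank_12: Another mill's crank: steel hub 36x36x24 mm, square through-bore 12 mm, sides parallel to the hub's; flat arm 13 mm wide, z 16-22, along +x to an upright dark wooden knob 22 mm wide, z 23-52, 82 mm out. Grip the hub across y (arm in the way on x). Origin: bore centre at the underside; z up. Loose, about 0.14 kg, upright on the worktop (z = 0). Bore too small for the shaft.
- crank_18: Right crank: steel hub 36x36x24 mm, square through-bore 18 mm, sides parallel to the hub's; flat arm 13 mm wide, z 16-22, along +x to an upright dark wooden knob 22 mm wide, z 23-52, 82 mm out. Grip the hub across y (arm in the way on x). Origin: bore centre at the underside; z up. Loose, about 0.14 kg, upright on the worktop (z = 0). Fits in any of 4 quarter turns, 1 mm play a side.
- crank_24: Another mill's crank: steel hub 36x36x24 mm, square through-bore 24 mm, sides parallel to the hub's; flat arm 13 mm wide, z 16-22, along +x to an upright dark wooden knob 22 mm wide, z 23-52, 82 mm out. Grip the hub across y (arm in the way on x). Origin: bore centre at the underside; z up. Loose, about 0.14 kg, upright on the worktop (z = 0). Bore so large that it would slip round on the shaft.
- salt: Bystander: salt shaker, white, 44 mm wide, 90 mm tall. Origin: centre of the underside.
- teaspoon: Bystander: steel teaspoon lying flat, 132 x 26 x 9 mm, long axis x. Origin: centre of the underside.
- tin: Bystander: round food tin, 87 mm wide, 40 mm tall. Origin: centre of the underside.
- spice: Bystander: glass spice jar with green cap, 46 mm wide, 106 mm tall. Origin: centre of the underside.

How it is judged:
On the way, in this order (a step that is already met when the one before it is completed fails the run):
1. the 18 mm crank is fully down on the shaft before the shaft has been turned (horizontal distance between crank_18 and shaft_seat below 0.004 m and z of crank_18 in the frame of shaft_seat between -0.004 and 0.004 m and angle between crank_18's own z axis and vertical below 0.1 rad and value of joint mill_shaft between -0.6 and 0.6 rad), for 0.2 s.
2. the shaft has been turned clockwise with the crank on it (horizontal distance between crank_18 and shaft_seat below 0.004 m and z of crank_18 in the frame of shaft_seat between -0.004 and 0.004 m and angle between crank_18's own z axis and vertical below 0.1 rad and value of joint mill_shaft above 1.1 rad), for 0.1 s.
At the end, for the whole second after the job is handed in: The 18 mm crank sits fully down on the shaft (within 4 mm in height and sideways, tilted less than 0.1 rad), the shaft has been turned clockwise by 1.1 to 2.4 rad, the crank is at rest, and the other cranks, salt shaker, teaspoon, tin and spice jar are within 50 mm of where they were (all of step 2 and value of joint mill_shaft below 2.4 rad and linear speed of crank_18 below 0.02 m/s and distance of each of crank_12, crank_24, salt, teaspoon, tin, spice from where it was at the start of the episode below 0.05 m); the robot touches nothing.
It fails at once if a bystander or another crank is shifted by more than 50 mm (distance of any of crank_12, crank_24, salt, teaspoon, tin, spice from where it was at the start of the episode above 0.05 m).
It fails at once if a standing jar or shaker is knocked over (angle between any of salt, spice's own z axis and vertical above 0.6 rad).
It also fails if it takes over 48 s, if anything falls off the work surface, if the arm or the gripper's body presses on something with over 40 N, if the wrist force passes 120 N, or if a joint passes its speed limit or range.

ROBOT

A 7-joint arm with a two-finger parallel gripper is mounted at the origin on a cart in front of the work surface, level with it; the furniture and walls round the work are solid. World frame = base frame: x ahead of the robot, y to its left, z up, the work surface at z = 0. Lengths are in m, angles in rad, forces in N, time in s.
With the tool pointing down it reaches from about 0.425 to 0.975 m from the base axis. Payload 16.7 kg.
Tool frame: the origin (TCP) lies midway between the tips of the shut fingers; the grasp point (between the pads) lies 19 mm behind it; z points along the fingers, y is the line along which they close (so a half turn about z gives the same grasp; the last joint's range is limited). The gripper opens to 85 mm and grips with 20 to 120 N. Pads are 22 mm wide; open, the fingers measure 114 mm over their backs; the gripper's body (76 mm by 85 mm) begins 54 mm behind the grasp point. The pads swing forward as they close: fully open they stand 13 mm farther back than shut.
Start: joints at [0.964, 0.426, 0.074, 1.606, -0.034, 1.111, -0.067], TCP at [0.298, -0.605, 0.231] pointing down, gripper open.
Joint ranges: [-2.85, 2.85], [-0.5, 2.14], [-1.23, 1.37], [0.21, 2.46], [-1.02, 4.16], [0.16, 2.05], [-2.73, 2.73]. Speed limits (rad/s): [1.89, 1.89, 2.39, 2.39, 3.01, 3.01, 3.01].

INTERFACE

Orientations are given as a unit quaternion [w, x, y, z].
In Python, from rig import bot gives the robot as it stands.
- The arm moves only by the shell command python3 nudge.py 'ROWS' [OPENING] [FORCE]. ROWS is rows parted by semicolons, their numbers by spaces, 1 to 8 of them, each of 6 numbers: dx, dy, dz in m, then a rotation vector rx, ry, rz in rad; each row is the pose to reach, as a shift and turn from the pose commanded when the command began, along the tool's axes at that moment; what a row does not reach only later rows make up. A row lasts 1/10 s, in which the tool goes at most 0.05 m and 0.15 rad, less where a joint would pass 70% of its speed; a pose out of reach is approached as far as the arm can. OPENING is the finger opening in m, set as the command begins (- or left out keeps the last). The fingers move at their own pace and stop on an object; FORCE is the grip in N (left out, the last holds). Time passes only in rows, so rows that do not move let the fingers close. It prints the time, the measured TCP pose, the force, the opening and the grip force at its end.
- bot.observe(): the state, without advancing time (a new reading comes with each control period).
- bot.get_image(name): name is "side" or "top" or "wrist"; returns a dict with "color" (480x640x3 uint8, blue, green, red), "intrinsics" (3x3 intrinsics, pixels), "R" (3x3) and "t" (3): a world point X has camera coordinates R X + t. Camera axes: x right, y down, z forward; pixel columns grow to the right and rows downward; lengths in m; the calibration is good to about 2 mm. A picture is of the moment at which its call begins. There is no depth.
- bot.close_job(): hands the job in; it is judged then, once.
The state is a dict: "t": time; "q": joint angles; "qd": joint speeds; "effort": joint torques, N m; "tool_pos": TCP position; "orientation": TCP orientation; "ft_force": force on the tool from outside, world axes, zero at the start; "moment": the same for the moment, N m; "grip_width": finger opening in m; "gripper_force": force on a finger pad.
Only numpy, scipy, OpenCV 4.12 (cv2) and the standard library are available. Lean on these libraries where they do the work, as an engineer would, in place of code of your own. Each camera call takes 0.05 s, during which the arm holds its last target. There are 200 camera calls.

## Working session

There is one attempt and no reset: what is moved stays moved. The work goes in short steps, Python scripts to look and compute and a shell command to move; the robot and the scene stay as the last step left them, time stands still between calls to the robot, and variables do not carry over. Pictures are saved under pics/ and viewed, at most 10 in all, crops included, and the job is handed in when it is done.

```bash
ls; mkdir -p pics; python3 - <<'E'
from rig import bot
import cv2,pickle
for n in("top","side"):
    i=bot.get_image(n); cv2.imwrite(f"pics/{n}0.png",i["color"]); pickle.dump(i,open(f"{n}0.pkl","wb"))
    print(n,i["intrinsics"],i["R"],i["t"])
s=bot.observe(); print(s["t"],s["tool_pos"],s["orientation"])
E
```

```text
nudge.py
pics
rig.py
top [[503.37885363   0.         307.27122367]
 [  0.         503.37885363 245.26067811]
 [  0.           0.           1.        ]] [[ 0.02801869 -0.9995998   0.00389714]
 [-0.99578992 -0.02825187 -0.08720239]
 [ 0.08727759 -0.00143744 -0.99618299]] [-0.04234657  0.58783724  0.89918356]
side [[458.19876934   0.         318.2293987 ]
 [  0.         458.19876934 248.49264502]
 [  0.           0.           1.        ]] [[-0.9933102  -0.11489509 -0.0115741 ]
 [-0.02556076  0.3165049  -0.94824643]
 [ 0.11261212 -0.94160701 -0.31732436]] [0.58182614 0.12845595 0.86469141]
0.1 [ 0.2981631  -0.60518091  0.23068791] [-5.37671634e-04  9.73916359e-01  2.26906600e-01 -1.78466109e-04]
```

View pics/top0.png

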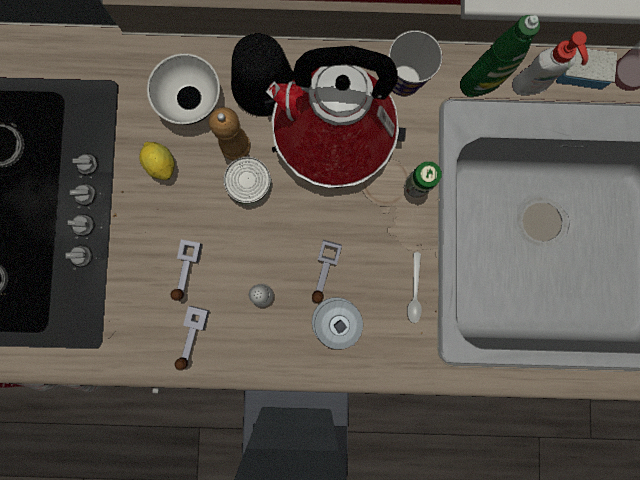

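View pics/side0.png

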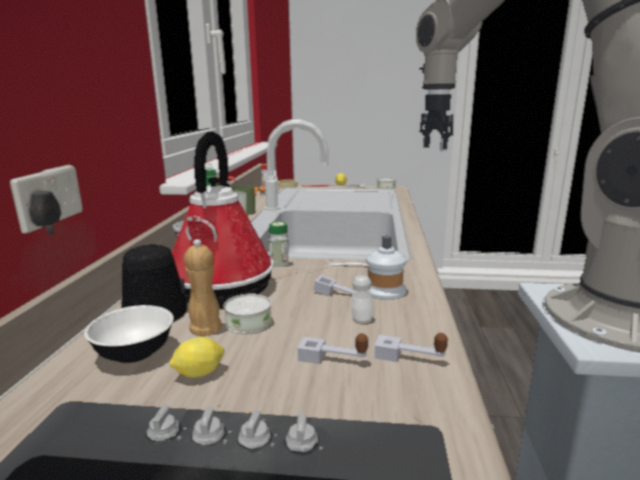

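The top view shows three crank hubs at about (189,250), (196,318) and (329,252), with the mill shaft at (340,325). I'll rectify metric crops of each.

```bash
cat > h.py <<'E'
import numpy as np,cv2,pickle
def ray(i,uv,z):
    K,R,t=map(np.array,(i["intrinsics"],i["R"],i["t"]))
    c=-R.T@t; d=R.T@np.linalg.inv(K)@np.array([uv[0],uv[1],1.]); return c+d*(z-c[2])/d[2]
def proj(i,X):
    p=np.array(i["intrinsics"])@(np.array(i["R"])@np.array(X).T+np.array(i["t"])[:,None]); return (p[:2]/p[2]).T
def ortho(i,c,z,s=0.00025,n=300):
    # pixel (col,row): world y = c1-(col-n/2)s, x = c0-(row-n/2)s
    P=np.array([[c[0]-(r-n/2)*s,c[1]-(k-n/2)*s,z] for k,r in((0,0),(n,0),(n,n),(0,n))])
    H=cv2.getPerspectiveTransform(np.float32([[0,0],[n,0],[n,n],[0,n]]),np.float32(proj(i,P)))
    return cv2.warpPerspective(i["color"],H,(n,n),flags=cv2.INTER_CUBIC|cv2.WARP_INVERSE_MAP)
E
python3 - <<'E'
from h import *
i=pickle.load(open("top0.pkl","rb"))
o=[]
for uv,z in(((189,250),.024),((196,318),.024),((329,252),.024),((340,325),.124)):
    c=ray(i,uv,z);print(c);im=ortho(i,c,z)
    for k in range(0,300,40):cv2.line(im,(k,0),(k,6),(0,255,255),1);cv2.line(im,(0,k),(6,k),(0,255,255),1)
    o.append(im)
cv2.imwrite("pics/o.png",np.vstack([np.hstack(o[:2]),np.hstack(o[2:])]))
E
```

```text
[0.57404774 0.19126457 0.024     ]
[0.4506398  0.17255995 0.024     ]
[ 0.57764798 -0.06605687  0.024     ]
[ 0.45211106 -0.08223372  0.124     ]
```

View pics/o.png

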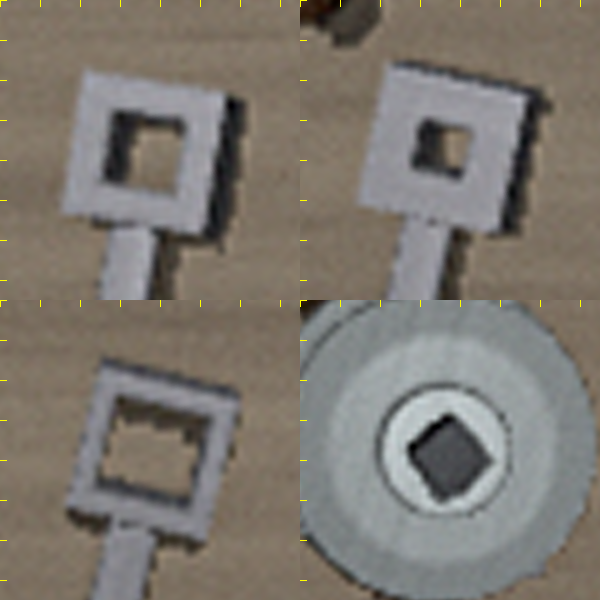

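Bores measure about 19.5, 13 and 25 mm, so hub A at the far left (189,250) is the 18 mm crank. The mill shaft top sits diamond-wise at crop (449,456). Next I'll go above the mill for a wrist view on the way.

```bash
cat >> h.py <<'E'
from scipy.spatial.transform import Rotation as Ro
def state(bot):
    s=bot.observe(); w,x,y,z=s["orientation"]; R=Ro.from_quat([x,y,z,w]); X=R.as_matrix()[:,0]
    return s,np.array(s["tool_pos"]),R,np.degrees(np.arctan2(X[1],X[0]))
def go(bot,p,yaw):
    s,p0,R,y0=state(bot); y=np.radians(yaw)
    T=Ro.from_matrix(np.array([[np.cos(y),np.sin(y),0],[np.sin(y),-np.cos(y),0],[0,0,-1]]).T) if 0 else Ro.from_matrix(np.column_stack([[np.cos(y),np.sin(y),0],[np.sin(y),-np.cos(y),0],[0,0,-1]]))
    d=R.inv().apply(np.array(p)-p0); r=(R.inv()*T).as_rotvec()
    print("t",round(s["t"],2),"p",p0.round(4),"yaw",round(y0,2),"| row",np.r_[d,r].round(4),"rows>=",int(np.ceil(max(np.linalg.norm(d)/.05,np.linalg.norm(r)/.15))),"q7",round(s["q"][6],2))
E
python3 - <<'E'
from h import *
from rig import bot
i=pickle.load(open("top0.pkl","rb"))
# shaft dark mask at native upsample on z=.124 plane
im=ortho(i,(.452,-.082),.124,.0001,400); g=cv2.cvtColor(im,cv2.COLOR_BGR2GRAY)
for th in(30,60,90,110):
    m=(g<th).astype(np.uint8); n,l,st,c=cv2.connectedComponentsWithStats(m)
    k=l[200,200] or 1; cs=max(cv2.findContours((l==k).astype(np.uint8),0,1)[0],key=cv2.contourArea)
    print(th,cv2.minAreaRect(cs))
go(bot,(.452,-.082,.28),135)
E
```

```text
30 ((150.369873046875, 159.22836303710938), (24.19925308227539, 135.13656616210938), 47.84661865234375)
60 ((151.86758422851562, 209.25070190429688), (110.34786987304688, 203.766845703125), 6.044092178344727)
90 ((195.36705017089844, 216.55718994140625), (187.32347106933594, 167.62315368652344), 55.40770721435547)
110 ((192.76205444335938, 219.55938720703125), (185.95086669921875, 180.15428161621094), 46.93059158325195)
t 0.1 p [ 0.2982 -0.6052  0.2307] yaw 26.23 | row [ 3.6920e-01 -4.0140e-01 -4.8900e-02 -9.0000e-04 -1.0000e-03 -1.8984e+00] rows>= 13 q7 -0.07
```

```bash
python3 nudge.py '0.37 -0.40 -0.05 0 0 -1.9;0.37 -0.40 -0.05 0 0 -1.9;0.37 -0.40 -0.05 0 0 -1.9;0.37 -0.40 -0.05 0 0 -1.9;0.37 -0.40 -0.05 0 0 -1.9;0.37 -0.40 -0.05 0 0 -1.9;0.37 -0.40 -0.05 0 0 -1.9;0.37 -0.40 -0.05 0 0 -1.9' 0.08; python3 -c "
from h import *
from rig import bot
go(bot,(.452,-.082,.28),135)"
```

```text
t: 0.9
tool_pos: [0.4117, -0.2217, 0.268]
orientation: [0.0, 0.674, 0.739, -0.0]
ft_force: [1.6, -0.4, 0.2]
grip_width: 0.0802
gripper_force: 0.0
t 0.9 p [ 0.4117 -0.2217  0.268 ] yaw 95.32 | row [ 1.353e-01  5.310e-02 -1.200e-02 -2.000e-04  3.000e-04 -6.925e-01] rows>= 5 q7 0.43
```

```bash
python3 nudge.py '0.135 0.053 -0.012 0 0 -0.69;0.135 0.053 -0.012 0 0 -0.69;0.135 0.053 -0.012 0 0 -0.69;0.135 0.053 -0.012 0 0 -0.69;0.135 0.053 -0.012 0 0 -0.69;0.135 0.053 -0.012 0 0 -0.69;0.135 0.053 -0.012 0 0 -0.69'; python3 -c "
from h import *
from rig import bot
i=bot.get_image('wrist');pickle.dump(i,open('w1.pkl','wb'));cv2.imwrite('pics/w1.png',i['color'])
print(proj(i,[[.452,-.082,.124]]),-np.array(i['R']).T@np.array(i['t']))
go(bot,(.5732,.1925,.15),171.3)"
```

```text
t: 1.6
tool_pos: [0.4526, -0.0847, 0.2797]
orientation: [-0.0, 0.388, 0.922, -0.0]
ft_force: [-1.4, -0.8, 0.6]
grip_width: 0.08
gripper_force: 0.0
[[317.84841358 210.14818485]] [ 0.39711941 -0.0280526   0.42268691]
t 1.65 p [ 0.4526 -0.0848  0.2797] yaw 134.32 | row [ 1.141e-01  2.800e-01  1.297e-01 -0.000e+00 -3.000e-04 -6.454e-01] rows>= 7 q7 0.8
```

View pics/w1.png

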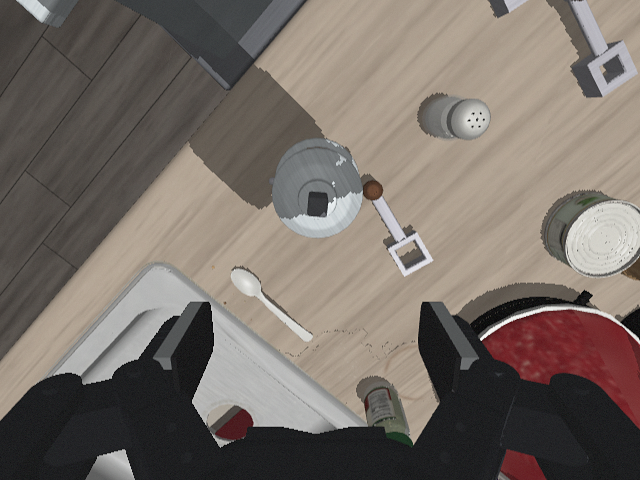

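The wrist view shows the shaft as a dark block at (318,204) and the 18 mm crank only at the top right (610,68). I'll fit the shaft box silhouette in both cameras.

```bash
cat >> h.py <<'E'
from scipy.optimize import differential_evolution as DE
def square(x,y,yaw,h,z):
    c,s=np.cos(yaw),np.sin(yaw)
    return np.array([[x+c*a*h-s*b*h,y+s*a*h+c*b*h,z] for a,b in((1,1),(1,-1),(-1,-1),(-1,1))])
def soft(i,X,roi):
    u0,v0,n=roi; p=(proj(i,X)-[u0,v0]); hull=cv2.convexHull(np.float32(p)).reshape(-1,2)
    m=np.zeros((n*4,n*4),np.uint8); cv2.fillConvexPoly(m,np.int32(np.round((hull+.5)*4*16-8)),255,cv2.LINE_AA,4)
    return cv2.resize(m,(n,n),interpolation=cv2.INTER_AREA)/255.
def shaft_fit(i,x0,y0):
    c=proj(i,[[x0,y0,.111]])[0].astype(int); roi=(c[0]-24,c[1]-24,48)
    g=cv2.cvtColor(i["color"],cv2.COLOR_BGR2GRAY)[roi[1]:roi[1]+48,roi[0]:roi[0]+48].astype(float)
    def f(p):
        X=np.vstack([square(p[0],p[1],p[2],.008,.124),square(p[0],p[1],p[2],.008,.098)]); m=soft(i,X,roi)
        ring=cv2.dilate(m,np.ones((9,9)))-m
        return -((g*ring).sum()/ring.sum()-(g*m).sum()/m.sum())+0.3*(g[m>.5].std() if (m>.5).any() else 99)
    r=DE(f,[(x0-.008,x0+.008),(y0-.008,y0+.008),(-.1,1.6)],seed=1,popsize=20,tol=1e-6,maxiter=120); return r.x,r.fun
E
python3 - <<'E'
from h import *
for n in("top0","w1"):
    i=pickle.load(open(n+".pkl","rb")); x,f=shaft_fit(i,.452,-.082); print(n,x.round(4),np.degrees(x[2]).round(1),f)
i=pickle.load(open("w1.pkl","rb")); o=cv2.resize(i["color"][160:250,260:380],None,fx=5,fy=5,interpolation=cv2.INTER_CUBIC)
X=np.vstack([square(*x,.008,.124),square(*x,.008,.098)]);
for p in (proj(i,X)-[260,160]+.5)*5: cv2.circle(o,tuple(int(v) for v in p),3,(0,0,255),-1)
cv2.imwrite("pics/w1z.png",o)
E
```

```text
top0 [ 0.4493 -0.0824  0.697 ] 39.9 -77.43799708877457
w1 [ 0.4494 -0.0803  0.6937] 39.7 -88.13640939486024
```

View pics/w1z.png

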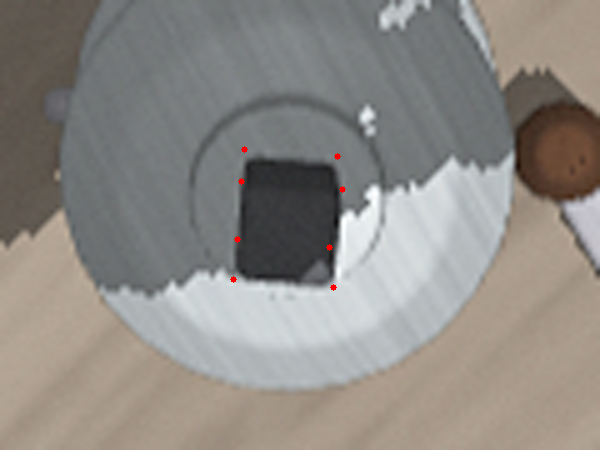

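```bash
python3 nudge.py '0.11 0.28 0.08 0 0 -0.645;0.11 0.28 0.08 0 0 -0.645;0.11 0.28 0.08 0 0 -0.645;0.11 0.28 0.08 0 0 -0.645;0.11 0.28 0.08 0 0 -0.645;0.11 0.28 0.08 0 0 -0.645;0.11 0.28 0.08 0 0 -0.645;0.11 0.28 0.08 0 0 -0.645'; python3 -c "
from h import *
from rig import bot
i=bot.get_image('wrist');pickle.dump(i,open('w2.pkl','wb'));cv2.imwrite('pics/w2.png',i['color'])
print(proj(i,[[.5732,.1925,.024]]))
go(bot,(.5732,.1925,.0),171.3)"
```

```text
t: 2.45
tool_pos: [0.575, 0.1921, 0.1987]
orientation: [-0.001, 0.074, 0.997, 0.0]
ft_force: [-1.1, -0.3, -0.0]
grip_width: 0.08
gripper_force: 0.0
[[315.32620952 205.57212034]]
t 2.5 p [0.575  0.1903 0.1992] yaw 171.43 | row [ 0.0019  0.0019  0.1992 -0.0003 -0.0014  0.0023] rows>= 4 q7 0.74
```

View pics/w2.png

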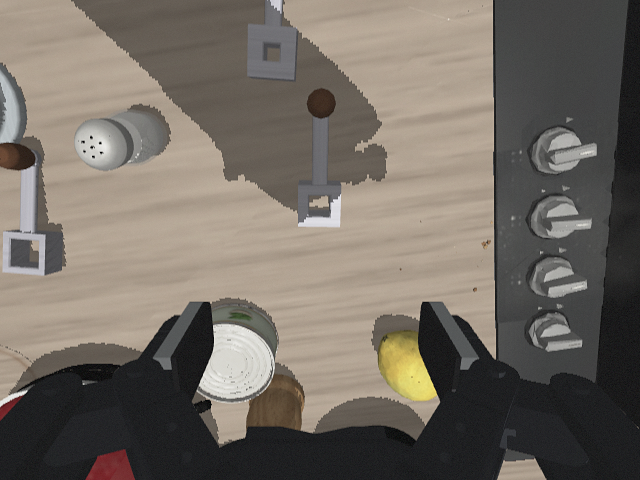

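The shaft yaw fit is 39.8° at about (0.4494, -0.081), and both cameras agree to 2 mm. In the wrist view, crank A's hub spans (299..340, 182..227) and the gripper is aligned with it. I'll zoom in metrically on the hub.

```bash
python3 - <<'E'
from h import *
i=pickle.load(open("w2.pkl","rb")); j=pickle.load(open("top0.pkl","rb"))
c=(.5732,.1925); o=[]
for k in(i,j):
    im=ortho(k,c,.024,.00015,400)
    P=[(int(200-(p[1]-c[1])/.00015),int(200-(p[0]-c[0])/.00015)) for p in square(*c,np.radians(171.3),.018,.024)]
    for p in P:cv2.circle(im,p,3,(0,0,255),-1)
    o.append(im)
cv2.imwrite("pics/hub.png",np.hstack(o)); print(i["intrinsics"][0,0],i["R"])
E
```

```text
386.02232217942617 [[ 1.48031369e-01  9.88982663e-01 -7.40130336e-05]
 [ 9.42137653e-01 -1.40996826e-01  3.04132435e-01]
 [ 3.00771270e-01 -4.50908710e-02 -9.52629758e-01]]
```

View pics/hub.png

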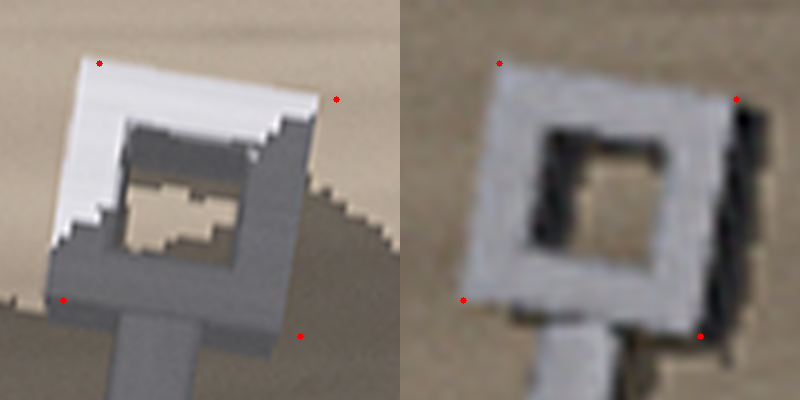

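```bash
python3 nudge.py '0.002 0.003 0.05 0 0 0;0.002 0.003 0.09 0 0 0;0.002 0.003 0.13 0 0 0;0.002 0.003 0.15 0 0 0;0.002 0.003 0.15 0 0 0;0.002 0.003 0.15 0 0 0' 0.07; python3 -c "
from h import *
from rig import bot
go(bot,(.5735,.1937,.003),171.2)"
```

```text
t: 3.1
tool_pos: [0.5743, 0.1923, 0.051]
orientation: [0.0, 0.075, 0.997, -0.0]
ft_force: [-0.1, -0.2, -0.2]
grip_width: 0.0703
gripper_force: 0.0
t 3.1 p [0.5743 0.1923 0.051 ] yaw 171.35 | row [ 0.001   0.0012  0.048  -0.0002  0.0007  0.0027] rows>= 1 q7 0.62
```

```bash
python3 nudge.py '0.001 0.001 0.02 0 0 0.002;0.001 0.001 0.035 0 0 0.002;0.001 0.001 0.047 0 0 0.002;0.001 0.001 0.047 0 0 0.002' && python3 nudge.py '0 0 0 0 0 0;0 0 0 0 0 0;0 0 0 0 0 0;0 0 0 0 0 0;0 0 0 0 0 0;0 0 0 0 0 0' 0.02 60; python3 -c "
from h import *
from rig import bot
print(bot.observe()['grip_width'],bot.observe()['gripper_force'])
go(bot,(.5735,.1937,.003),171.2)"
```

```text
t: 3.5
tool_pos: [0.5725, 0.1941, 0.002]
orientation: [-0.001, 0.075, 0.997, -0.0]
ft_force: [0.0, -0.8, -0.8]
grip_width: 0.07
gripper_force: 0.0
t: 4.1
tool_pos: [0.5734, 0.1948, 0.0039]
orientation: [0.001, 0.075, 0.997, 0.0]
ft_force: [-1.7, -1.6, 6.8]
grip_width: 0.035
gripper_force: 60.4
0.034967473116759525 60.436208713799715
t 4.1 p [0.5734 0.1948 0.0039] yaw 171.36 | row [-0.0002 -0.0011  0.0009  0.0005  0.0011  0.0027] rows>= 1 q7 0.57
```

```bash
python3 nudge.py '0 0 -0.03 0 0 0;0 0 -0.07 0 0 0;0 0 -0.12 0 0 0;0 0 -0.17 0 0 0;0 0 -0.2 0 0 0;0 0 -0.2 0 0 0;0 0 -0.2 0 0 0'; python3 - <<'E'
from h import *
from rig import bot
i=bot.get_image('wrist');pickle.dump(i,open('w3.pkl','wb'))
s,p,R,y=state(bot); print(s["grip_width"],s["gripper_force"])
go(bot,(.4494,-.0805,.2),129.8)
M=R.as_matrix(); b=p-M[:,2]*(-.002)  # near hub underside
# ortho crop in the hub-top plane with the predicted hub corners overlaid
z=p[2]-.003+.024; c=p[:2]; s_=.00015
im=ortho(i,c,z,s_,500)
q=lambda w:(int(250-(w[1]-c[1])/s_),int(250-(w[0]-c[0])/s_))
for h in(.018,.009):
    for w in square(c[0],c[1],np.radians(y),h,z): cv2.circle(im,q(w),3,(0,0,255),-1)
cv2.imwrite("pics/w3.png",np.hstack([im,cv2.resize(i["color"],None,fx=.45,fy=.45,interpolation=cv2.INTER_AREA)[:,:].copy() if 0 else np.vstack([cv2.resize(i["color"],(300,225)),np.zeros((275,300,3),np.uint8)])]))
E
```

```text
t: 4.8
tool_pos: [0.5731, 0.1944, 0.2035]
orientation: [0.001, 0.075, 0.997, 0.0]
ft_force: [0.2, -0.2, -2.4]
grip_width: 0.0346
gripper_force: 60.6
0.03459808215905511 60.580902714282274
t 4.85 p [0.5726 0.1942 0.2025] yaw 171.35 | row [ 8.050e-02 -2.901e-01  2.600e-03 -6.000e-04 -0.000e+00  7.252e-01] rows>= 7 q7 0.73
```

View pics/w3.png

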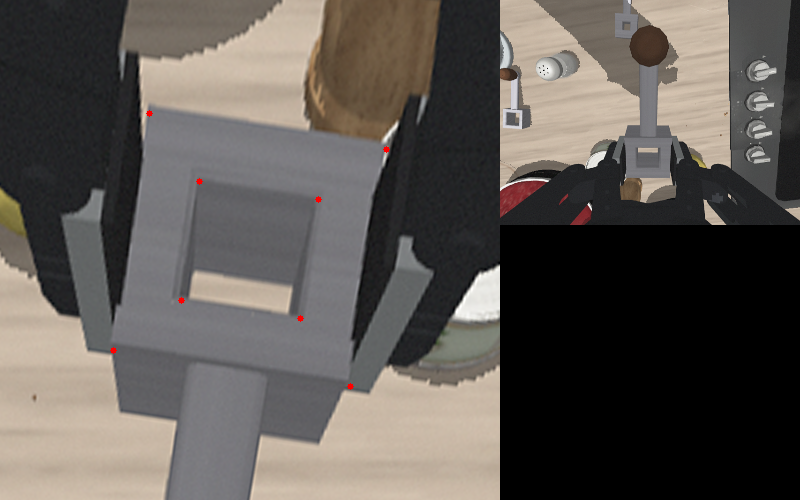

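The crank is held. Its hub top sits about 1.2 mm toward tool −x from predicted, with the yaw matching. Next I'll move above the shaft.

```bash
python3 nudge.py '0.0814 -0.289 0.0 0 0 0.725;0.0814 -0.289 0.0 0 0 0.725;0.0814 -0.289 0.0 0 0 0.725;0.0814 -0.289 0.0 0 0 0.725;0.0814 -0.289 0.0 0 0 0.725;0.0814 -0.289 0.0 0 0 0.725;0.0814 -0.289 0.0 0 0 0.725;0.0814 -0.289 0.0 0 0 0.725'; python3 nudge.py '0 0 0.02 0 0 0;0 0 0.04 0 0 0;0 0 0.05 0 0 0;0 0 0.05 0 0 0;0 0 0.05 0 0 0' ; python3 -c "
from h import *
from rig import bot
go(bot,(.4486,-.0794,.138),129.8)"
```

```text
t: 5.65
tool_pos: [0.448, -0.0799, 0.202]
orientation: [-0.001, 0.425, 0.905, -0.0]
ft_force: [-0.6, -0.5, -1.4]
grip_width: 0.0346
gripper_force: 60.7
t: 6.15
tool_pos: [0.4493, -0.0783, 0.153]
orientation: [-0.0, 0.424, 0.906, 0.0]
ft_force: [-0.6, 1.1, 0.1]
grip_width: 0.0346
gripper_force: 60.7
t 6.15 p [ 0.4493 -0.0783  0.153 ] yaw 129.88 | row [-0.0004 -0.0013  0.015  -0.     -0.0007  0.0014] rows>= 1 q7 0.61
```

```bash
python3 nudge.py '0 -0.001 0.01 0 0 0;0 -0.001 0.012 0 0 0;0 -0.001 0.012 0 0 0' ; python3 - <<'E'
from h import *
from rig import bot
i=bot.get_image('wrist');k=bot.get_image('side');pickle.dump((i,k),open('w4.pkl','wb'))
s,p,R,y=state(bot);go(bot,(.4486,-.0794,.138),129.8)
def crop(i,X,h,n=400):
    u,v=proj(i,[X])[0].astype(int);return cv2.resize(i["color"][v-h:v+h,u-h:u+h],(n,n),interpolation=cv2.INTER_CUBIC)
cv2.imwrite("pics/w4.png",np.hstack([crop(i,p+[0,0,.01],55),crop(k,p+[0,0,0],40)]))
E
```

```text
t: 6.45
tool_pos: [0.4481, -0.0795, 0.1406]
orientation: [-0.0, 0.424, 0.906, -0.0]
ft_force: [-0.4, -0.7, -0.6]
grip_width: 0.035
gripper_force: 60.7
t 6.55 p [ 0.4483 -0.0795  0.141 ] yaw 129.82 | row [-0.0001  0.0003  0.003   0.0001  0.0001  0.0003] rows>= 1 q7 0.6
```

View pics/w4.png

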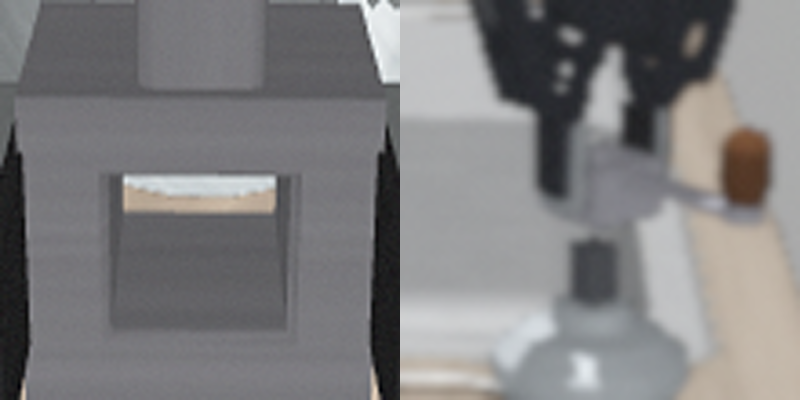

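The side crop shows the hub hovering just above the shaft, roughly centred, with the shaft at column 592. I'll lower it gently.

```bash
python3 nudge.py '0 0 0.005 0 0 0;0 0 0.01 0 0 0;0 0 0.013 0 0 0;0 0 0.016 0 0 0;0 0 0.016 0 0 0;0 0 0.016 0 0 0'; python3 -c "
from h import *
from rig import bot
print(bot.observe()['moment'])
go(bot,(.4486,-.0794,.102),129.8)"
```

```text
t: 7.15
tool_pos: [0.4485, -0.0797, 0.1248]
orientation: [0.0, 0.424, 0.906, 0.0]
ft_force: [3.6, -4.0, -4.8]
grip_width: 0.0348
gripper_force: 60.5
[-0.77887279 -0.89624099  0.03431532]
t 7.15 p [ 0.4485 -0.0797  0.1248] yaw 129.81 | row [0.0002 0.0003 0.0228 0.0003 0.0003 0.0001] rows>= 1 q7 0.58
```

The underside is already below the shaft top, with about 5 N pushing along tool −x. I'll shift about 1 mm that way and go on down.

```bash
python3 nudge.py '-0.001 0 0 0 0 0;-0.001 0 0.004 0 0 0;-0.001 0 0.008 0 0 0;-0.001 0 0.008 0 0 0;-0.001 0 0.008 0 0 0'; python3 -c "
from h import *
from rig import bot
s,p,R,y=state(bot);print(R.inv().apply(s['ft_force']),R.inv().apply(s['moment']))
go(bot,(.4486,-.0794,.102),129.8)"
```

```text
t: 7.65
tool_pos: [0.4488, -0.08, 0.1166]
orientation: [-0.0, 0.424, 0.906, 0.0]
ft_force: [0.7, 1.0, -1.8]
grip_width: 0.0347
gripper_force: 60.8
[0.32884392 1.17002203 1.80413063] [-0.35614519  0.06158989 -0.01018506]
t 7.65 p [ 0.4488 -0.08    0.1166] yaw 129.83 | row [ 0.0006  0.0003  0.0146 -0.0002 -0.0006  0.0006] rows>= 1 q7 0.57
```

Forces are now small and the crank is sliding on. I'll press it to the seat.

```bash
python3 nudge.py '0 0 0.004 0 0 0;0 0 0.008 0 0 0;0 0 0.012 0 0 0;0 0 0.014 0 0 0;0 0 0.016 0 0 0;0 0 0.016 0 0 0;0 0 0.016 0 0 0'; python3 -c "
from h import *
from rig import bot
s,p,R,y=state(bot);print(R.inv().apply(s['ft_force']),R.inv().apply(s['moment']))
go(bot,(.4486,-.0794,.102),129.8)"
```

```text
t: 8.35
tool_pos: [0.449, -0.0802, 0.1017]
orientation: [0.0, 0.424, 0.906, -0.0]
ft_force: [-8.2, 3.2, 27.1]
grip_width: 0.0347
gripper_force: 64.4
[  7.68492193  -4.22177797 -27.10253716] [1.1368673  1.6209536  0.04576938]
t 8.35 p [ 0.449  -0.0802  0.1017] yaw 129.82 | row [ 0.0008  0.0002 -0.0003 -0.0003  0.0004  0.0004] rows>= 1 q7 0.55
```

Seated: TCP z is 0.1017 with 27 N downward. Now the clockwise turn, with the side load relieved.

```bash
python3 nudge.py '0.001 0 -0.001 0 0 0;0.001 0 -0.001 0 0 0.1;0.001 0 -0.001 0 0 0.2;0.001 0 -0.001 0 0 0.3;0.001 0 -0.001 0 0 0.4;0.001 0 -0.001 0 0 0.5;0.001 0 -0.001 0 0 0.5'; python3 -c "
from h import *
from rig import bot
s,p,R,y=state(bot);print(R.inv().apply(s['ft_force']),R.inv().apply(s['moment']))
go(bot,(.449,-.08,.102),50)"
```

```text
t: 9.05
tool_pos: [0.4496, -0.0793, 0.1022]
orientation: [0.001, 0.636, 0.771, 0.001]
ft_force: [7.7, -0.6, -2.4]
grip_width: 0.0346
gripper_force: 61.3
[-2.07748491  7.44036867  2.43683289] [-1.45918835 -0.36923156 -0.03420533]
t 9.05 p [ 0.4496 -0.0793  0.1022] yaw 100.97 | row [-5.000e-04 -8.000e-04  2.000e-04  2.600e-03 -8.000e-04  8.896e-01] rows>= 6 q7 0.09
```

```bash
python3 nudge.py '0 0.001 0 0 0 0;0 0.001 0 0 0 0.15;0 0.0013 0 0 0 0.3;0 0.0015 0 0 0 0.45;0 0.0017 0 0 0 0.6;0 0.002 0 0 0 0.75;0 0.002 0 0 0 0.9;0 0.002 0 0 0 0.9'; python3 -c "
from h import *
from rig import bot
s,p,R,y=state(bot);print(R.inv().apply(s['ft_force']),R.inv().apply(s['moment']))
go(bot,(.449,-.08,.102),50)"
```

```text
t: 9.85
tool_pos: [0.4513, -0.0794, 0.1021]
orientation: [0.001, 0.909, 0.417, 0.001]
ft_force: [5.9, -3.3, -1.4]
grip_width: 0.0344
gripper_force: 61.3
[1.35726259 6.62865485 1.46243818] [-1.46008821  0.32642102 -0.07485604]
t 9.85 p [ 0.4513 -0.0794  0.1021] yaw 49.27 | row [-0.0019 -0.0013  0.0001  0.0017 -0.0009 -0.0128] rows>= 1 q7 -0.75
```

```bash
python3 nudge.py '0 0.001 0 0 0 0.1;0 0.001 0.003 0 0 0.15;0 0.001 0.003 0 0 0.15;0 0.001 0 0 0 0.15;0 0.001 0 0 0 0.15'; python3 -c "
from h import *
from rig import bot
s,p,R,y=state(bot);print(R.inv().apply(s['ft_force']),y,p)"
python3 nudge.py '0 0 0 0 0 0;0 0 0 0 0 0;0 0 0 0 0 0;0 0 0 0 0 0' 0.07; python3 nudge.py '0 0 -0.01 0 0 0;0 0 -0.03 0 0 0;0 0 -0.05 0 0 0;0 0 -0.08 0 0 0;0 0 -0.12 0 0 0;0 0 -0.15 0 0 0;0 0 -0.15 0 0 0;0 0 -0.15 0 0 0'
python3 - <<'E'
from h import *
from rig import bot
i=bot.get_image('wrist');k=bot.get_image('side')
def crop(i,X,h,n=400):
    u,v=proj(i,[X])[0].astype(int);return cv2.resize(i["color"][max(v-h,0):v+h,u-h:u+h],(n,n),interpolation=cv2.INTER_CUBIC)
X=[.4494,-.0803,.11]
cv2.imwrite("pics/w5.png",np.hstack([crop(i,X,110),crop(k,X,50)]))
E
```

```text
t: 10.35
tool_pos: [0.4518, -0.0799, 0.1024]
orientation: [0.0, 0.937, 0.35, 0.001]
ft_force: [5.1, -1.4, 2.3]
grip_width: 0.035
gripper_force: 62.5
[ 2.93848049  4.42128091 -2.28535565] 41.01248004954193 [ 0.45177222 -0.07992937  0.10241368]
t: 10.75
tool_pos: [0.4507, -0.0798, 0.1016]
orientation: [-0.0, 0.937, 0.35, -0.0]
ft_force: [0.0, -0.2, -0.4]
grip_width: 0.0702
gripper_force: 0.0
t: 11.55
tool_pos: [0.4511, -0.0798, 0.2527]
orientation: [0.0, 0.937, 0.35, 0.001]
ft_force: [0.1, 0.1, -0.6]
grip_width: 0.0701
gripper_force: 0.0
```

View pics/w5.png

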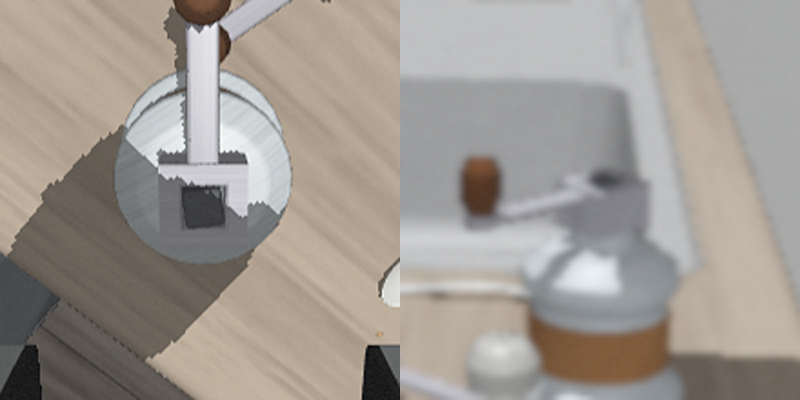

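The crank sits flush on the collar, with the shaft top visible in the bore at (203,207). Its arm has turned about a quarter, and the gripper is clear. I'll hand it in.

```bash
python3 -c "
from rig import bot
print(bot.close_job())"
```

```text
the job is handed in; nothing more can be done
None
```

The 18 mm crank is fully down on the mill shaft, was turned about 1.5 rad clockwise and released, with the gripper clear; the job is handed in, but no verdict came back.

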